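# Clear the cans, fetch the bushing, put the cans back

### The arm

A 6-joint arm with a two-finger parallel gripper is mounted at the origin on a cart in front of the work surface, level with it; the furniture and walls round the work are solid. World frame = base frame: x ahead of the robot, y to its left, z up, the work surface at z = 0. Lengths are in m, angles in rad, forces in N, time in s.
With the tool pointing down it reaches from about 0.3 to 0.825 m from the base axis. Payload 5.4 kg.
Tool frame: the origin (TCP) lies at the very end of the fingers, on their centre line; the grasp point (between the pads) lies 19 mm behind it; z points along the fingers, x is the direction in which the jaws open and shut, and the axes are right-handed (so a half turn about z gives the same grasp; the last joint's range is limited). The gripper opens to 92 mm and grips with 3 to 60 N. Pads are 20 mm wide; open, the fingers measure 128 mm over their backs; the gripper's body (75 mm by 189 mm) begins 69 mm behind the grasp point.
Start: joints at [-1.524, 0.158, 1.597, -0, 1.386, -0.21], TCP at [0.146, -0.556, 0.215] pointing down, gripper open.
Joint ranges: [-2.91, 2.91], [-0.94, 2.29], [0.18, 2.7], [-1.29, 4.43], [0.17, 2.64], [-3, 3]. Speed limits (rad/s): [2.57, 2.57, 3.14, 3.14, 3.14, 3.14].

### API

Orientations are given as a rotation vector (axis times angle).
In Python, from workcell import bot gives the robot as it stands. Calls block until the motion is done:
- bot.goto(position, orientation): joint-space move of the TCP to a pose.
- bot.line_to(position, rot=None, max_speed=0.15): straight line of the TCP; rot=None keeps the orientation; max_speed is the mean speed in m/s.
- bot.set_joints(angles): joint-space move.
- bot.set_gripper(opening, newtons=None): opening from 0.0 (shut) to 1.0 (fully open); newtons is the grip in N (None keeps the last); returns when the fingers have stopped.
- bot.hold(seconds).
- bot.inverse_kinematics(position, orientation): joint angles nearest the present ones, or None.
- bot.read_camera(name): name is "scene" or "top" or "wrist"; returns a dict with "pixels" (400x640x3 uint8, blue, green, red), "fx", "fy", "cx", "cy" (pixels), "R" (3x3) and "t" (3): a world point X has camera coordinates R X + t. Camera axes: x right, y down, z forward; pixel columns grow to the right and rows downward; lengths in m; the calibration is good to about 2 mm. A picture is of the moment at which its call begins. There is no depth.
A pose or a line that the arm cannot do raises bot.MotionError and nothing moves.
- bot.job_done(): hands the job in, once; it reports no verdict.
Readings, each from a call of its own:
- bot.current_clock(): time.
- bot.current_joints(): joint angles.
- bot.current_joint_vel(): joint speeds.
- bot.current_effort(): joint torques, N m.
- bot.current_ee_pos(): TCP position.
- bot.current_tool_rot(): TCP orientation.
- bot.current_contact_force(): force on the tool from outside, world axes, zero at the start.
- bot.current_ft_torque(): the same for the moment, N m.
- bot.current_opening(): opening from 0.0 (shut) to 1.0 (fully open).
Only numpy, scipy, OpenCV 4.12 (cv2) and the standard library are available. Lean on these libraries where they do the work, as an engineer would, in place of code of your own. Each camera call takes 0.05 s, during which the arm holds its last target.

### The job

The bushing on the wooden board is to be measured, but three cans stand round it in the way: first stand all three cans aside on the black rubber mat, then set the bushing flat in the middle of the marked circle on the steel measuring plate. After that put each can back upright on the middle of the seat of its own colour; do not knock any can over and leave the brass fitting standing where it is.

Things in the scene. Friction and masses are not known exactly. Their poses are not given: they have to be found in the camera images.
- can_red_mid (a point): red can: upright round can 40 mm in diameter and 110 mm tall with aluminium rims, red band and red flat cap (cap as wide as the can, so it can be gripped across anywhere), about 0.2 kg, loose. Starts standing on the red seat. This point is its centre, 55 mm above its underside; z up along its axis.
- can_yellow_mid (a point): yellow can: upright round can 40 mm in diameter and 110 mm tall with aluminium rims, yellow band and yellow flat cap (cap as wide as the can, so it can be gripped across anywhere), about 0.2 kg, loose. Starts standing on the yellow seat. This point is its centre, 55 mm above its underside; z up along its axis.
- can_green_mid (a point): green can: upright round can 40 mm in diameter and 110 mm tall with aluminium rims, green band and green flat cap (cap as wide as the can, so it can be gripped across anywhere), about 0.2 kg, loose. Starts standing on the green seat. This point is its centre, 55 mm above its underside; z up along its axis.
- seat_red: red seat: flat red disc, 60 mm in diameter and 3 mm thick, fixed on a 10 mm thick light wooden board 136 x 184 mm; the red can's own place. Three seats stand round three sides of the bushing, 52 mm from it; which colour is on which side varies. Origin at the middle of the disc's underside (its top, where a can stands, is 3 mm higher).
- seat_yellow: yellow seat: flat yellow disc, 60 mm in diameter and 3 mm thick, fixed on a 10 mm thick light wooden board 136 x 184 mm; the yellow can's own place. Three seats stand round three sides of the bushing, 52 mm from it; which colour is on which side varies. Origin at the middle of the disc's underside (its top, where a can stands, is 3 mm higher).
- seat_green: green seat: flat green disc, 60 mm in diameter and 3 mm thick, fixed on a 10 mm thick light wooden board 136 x 184 mm; the green can's own place. Three seats stand round three sides of the bushing, 52 mm from it; which colour is on which side varies. Origin at the middle of the disc's underside (its top, where a can stands, is 3 mm higher).
- bushing_mid (a point): bushing: dark brown steel ring standing on end, 26 mm in diameter and 16 mm high with a hole through it, 0.04 kg, loose; starts on the wooden board between the three cans. This point is its centre, 8 mm above its underside; z up.
- mat: side mat: black rubber mat lying on the bench, 100 mm (its x) by 200 mm (its y) and 8 mm thick, fixed. Origin at the centre of its underside. Room for the three cans in a row along y, 60 mm apart.
- plate_top (a point): measuring plate: bright steel block 90 x 90 mm, 20 mm high, fixed, with a thin white circle 48 mm in diameter marked in the middle of its top. This point is the centre of the top face.
- fitting_mid (a point): bystander: small brass hose fitting, 24 x 27 mm, standing 40 mm tall beside the wooden board, loose. This point is its centre, 20 mm above the bench.

How it is judged:
On the way, in this order (a step that is already met when the one before it is completed fails the run):
1. all three cans stand released on the mat, the bushing still where it was (x of can_red_mid in the frame of mat between -0.052 and 0.052 m and y of can_red_mid in the frame of mat between -0.102 and 0.102 m and z of can_red_mid in the frame of mat between 0.058 and 0.068 m and angle between each of can_red_mid, can_yellow_mid, can_green_mid's own z axis and vertical below 0.1 rad and x of can_yellow_mid in the frame of mat between -0.052 and 0.052 m and y of can_yellow_mid in the frame of mat between -0.102 and 0.102 m and z of can_yellow_mid in the frame of mat between 0.058 and 0.068 m and x of can_green_mid in the frame of mat between -0.052 and 0.052 m and y of can_green_mid in the frame of mat between -0.102 and 0.102 m and z of can_green_mid in the frame of mat between 0.058 and 0.068 m and contact force between the fingers and can_red below 0.1 N and contact force between the fingers and can_yellow below 0.1 N and contact force between the fingers and can_green below 0.1 N and distance of bushing_mid from where it was at the start of the episode below 0.03 m), for 0.2 s.
2. the bushing lies released on the circle of the plate while the cans are still on the mat (horizontal distance between bushing_mid and plate_top below 0.015 m and angle between each of bushing_mid, can_red_mid, can_yellow_mid, can_green_mid's own z axis and vertical below 0.1 rad and z of bushing_mid in the frame of plate_top between 0.005 and 0.012 m and x of can_red_mid in the frame of mat between -0.052 and 0.052 m and y of can_red_mid in the frame of mat between -0.102 and 0.102 m and z of can_red_mid in the frame of mat between 0.058 and 0.068 m and x of can_yellow_mid in the frame of mat between -0.052 and 0.052 m and y of can_yellow_mid in the frame of mat between -0.102 and 0.102 m and z of can_yellow_mid in the frame of mat between 0.058 and 0.068 m and x of can_green_mid in the frame of mat between -0.052 and 0.052 m and y of can_green_mid in the frame of mat between -0.102 and 0.102 m and z of can_green_mid in the frame of mat between 0.058 and 0.068 m and contact force between the fingers and bushing below 0.1 N), for 0.2 s.
At the end, for the whole second after the job is handed in: Each can stands upright (within 0.1 rad) on the seat of its own colour, its axis within 14 mm of the seat's centre; the bushing lies flat on the plate, its centre within 15 mm of the plate's centre; all at rest and released (horizontal distance between can_red_mid and seat_red below 0.014 m and angle between each of can_red_mid, can_yellow_mid, can_green_mid, bushing_mid's own z axis and vertical below 0.1 rad and z of can_red_mid in the frame of seat_red between 0.053 and 0.063 m and horizontal distance between can_yellow_mid and seat_yellow below 0.014 m and z of can_yellow_mid in the frame of seat_yellow between 0.053 and 0.063 m and horizontal distance between can_green_mid and seat_green below 0.014 m and z of can_green_mid in the frame of seat_green between 0.053 and 0.063 m and horizontal distance between bushing_mid and plate_top below 0.015 m and z of bushing_mid in the frame of plate_top between 0.005 and 0.012 m and linear speed of each of can_red, can_yellow, can_green, bushing below 0.02 m/s); the robot touches nothing.
It fails at once if a can is knocked over (leans more than 0.7 rad) (angle between any of can_red_mid, can_yellow_mid, can_green_mid's own z axis and vertical above 0.7 rad).
It fails at once if the brass fitting is moved more than 30 mm or knocked over (distance of fitting_mid from where it was at the start of the episode above 0.03 m or angle between fitting_mid's own z axis and vertical above 0.5 rad).
It also fails if it takes over 136 s, if anything falls off the work surface, if the arm or the gripper's body presses on something with over 40 N, if the wrist force passes 120 N, or if a joint passes its speed limit or range.

## Working session

There is one attempt and no reset: what is moved stays moved. The work goes in short steps, each a Python script; the robot and the scene stay as the last script left them, time stands still between calls to the robot, and variables do not carry over. Pictures are saved under pics/ and viewed, and the job is handed in when it is done.

```bash
mkdir -p pics; ls
python3 - <<'E'
from workcell import bot
import cv2
for n in ["scene","top","wrist"]:
    c=bot.read_camera(n); cv2.imwrite(f"pics/{n}0.png",c["pixels"]); print(n,c["fx"],c["fy"],c["cx"],c["cy"],c["R"],c["t"])
print(bot.current_clock(),bot.current_tool_rot(),bot.current_ee_pos(),bot.current_opening())
E
```

```text
pics
scene 514.1360233400407 514.1360233400407 327.60014131020233 196.95805452620178 [[-0.5773199  -0.8165155   0.00204314]
 [-0.45573431  0.32015015 -0.83054809]
 [ 0.67750127 -0.48042307 -0.55694318]] [0.47348934 0.22551602 0.64642216]
top 465.23024260853487 465.23024260853487 320.3548441133452 202.01862187689264 [[ 0.02828718 -0.99959701 -0.00237723]
 [-0.99306106 -0.02783049 -0.11425929]
 [ 0.11414709  0.00559281 -0.99344812]] [0.19996349 0.51209894 0.8661262 ]
wrist 356.8062034386446 356.8062034386446 316.23184488197336 209.043914298317 [[ 2.54382905e-01 -9.67103424e-01 -5.52816424e-04]
 [-9.27081872e-01 -2.44018461e-01  2.84559648e-01]
 [-2.75333507e-01 -7.18746039e-02 -9.58658177e-01]] [-0.57425281 -0.03154116  0.39114744]
0.15 [-2.48676722e+00  1.91804289e+00  1.52180652e-03] [ 0.14598595 -0.55566414  0.21384855] 1.0018688763145362
```

View pics/scene0.png

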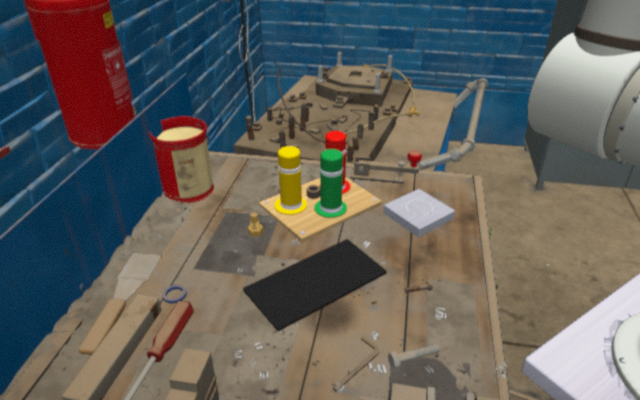

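View pics/top0.png

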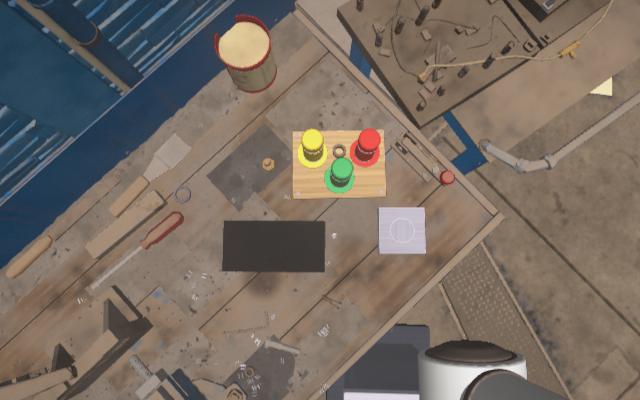

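View pics/wrist0.png

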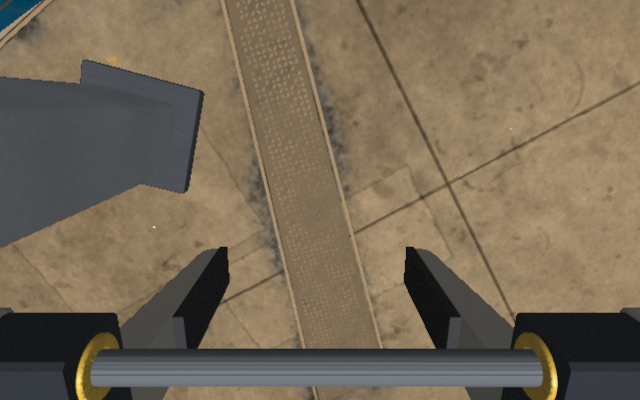

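The top view shows yellow at (312,145), red at (367,145), green at (341,172), and the bushing at (339,151). The mat is at (273,246), the plate at (402,231) and the fitting at (268,164). Next I'll enlarge for the cap outlines.

```bash
cat > h.py <<'E'
import numpy as np, cv2
def cam(bot,n): return bot.read_camera(n)
def ray(c,uv,z):
    R=np.array(c["R"]);t=np.array(c["t"]);C=-R.T@t
    d=R.T@np.array([(uv[0]-c["cx"])/c["fx"],(uv[1]-c["cy"])/c["fy"],1.])
    s=(z-C[2])/d[2]; return C+s*d
def proj(c,X):
    p=np.array(c["R"])@np.array(X)+np.array(c["t"]); return np.array([p[0]/p[2]*c["fx"]+c["cx"],p[1]/p[2]*c["fy"]+c["cy"]])
def hsv(c): return cv2.cvtColor(c["pixels"],cv2.COLOR_BGR2HSV)
E
python3 - <<'E'
from workcell import bot
from h import *
c=cam(bot,"top"); p=c["pixels"]; np.save("/tmp/top0.npy",p)
print([ray(c,u,z).round(4) for u,z in [((339,151),.026),((273,246),.008),((402,231),.02),((268,164),.02),((369,136),.123),((312,137),.123),((342,166),.123)]])
cv2.imwrite("pics/crop0.png",cv2.resize(p[120:280,215:435],None,fx=3.6,fy=3.6,interpolation=cv2.INTER_CUBIC))
# mat, plate
g=p.max(2)
m=((g<40)*255).astype(np.uint8); 
n,l,s,ce=cv2.connectedComponentsWithStats(m)
i=l[246,273]; cs,_=cv2.findContours((l==i).astype(np.uint8),0,1); r=cv2.minAreaRect(cs[0]); print("mat",r,ray(c,r[0],.008), [ray(c,q,.008).round(4) for q in cv2.boxPoints(r)])
h=hsv(c); print(h[231,390],h[215,385],p[200,390])
m=((h[...,1]<60)&(h[...,2]>140)).astype(np.uint8); m[:, :360]=0;m[:190]=0;m[270:]=0
n,l,s,ce=cv2.connectedComponentsWithStats(m); i=1+s[1:,4].argmax()
cs,_=cv2.findContours((l==i).astype(np.uint8),0,1); r=cv2.minAreaRect(max(cs,key=cv2.contourArea)); print("plate",r,ray(c,r[0],.02),[ray(c,q,.02).round(4) for q in cv2.boxPoints(r)])
E
```

```text
[array([0.6082, 0.1807, 0.026 ]), array([0.4198, 0.3043, 0.008 ]), array([0.4555, 0.0551, 0.02  ]), array([0.5797, 0.3193, 0.02  ]), array([0.6143, 0.1319, 0.123 ]), array([0.6097, 0.2316, 0.123 ]), array([0.5596, 0.1779, 0.123 ])]
mat ((319.5, 199.5), (399.0, 639.0), 90.0) [0.51370099 0.21624961 0.008     ] [array([0.9127, 0.8922, 0.008 ]), array([ 0.9484, -0.4337,  0.008 ]), array([ 0.1534, -0.3941,  0.008 ]), array([0.1185, 0.807 , 0.008 ])]
[170   4 211] [138  15 202] [113 132 153]
plate ((407.0, 230.0), (48.0, 60.0), 90.0) [0.45766761 0.04549532 0.02      ] [array([0.5027, 0.1041, 0.02  ]), array([ 0.5059, -0.0124,  0.02  ]), array([ 0.4132, -0.0124,  0.02  ]), array([0.41  , 0.1027, 0.02  ])]
```

View pics/crop0.png

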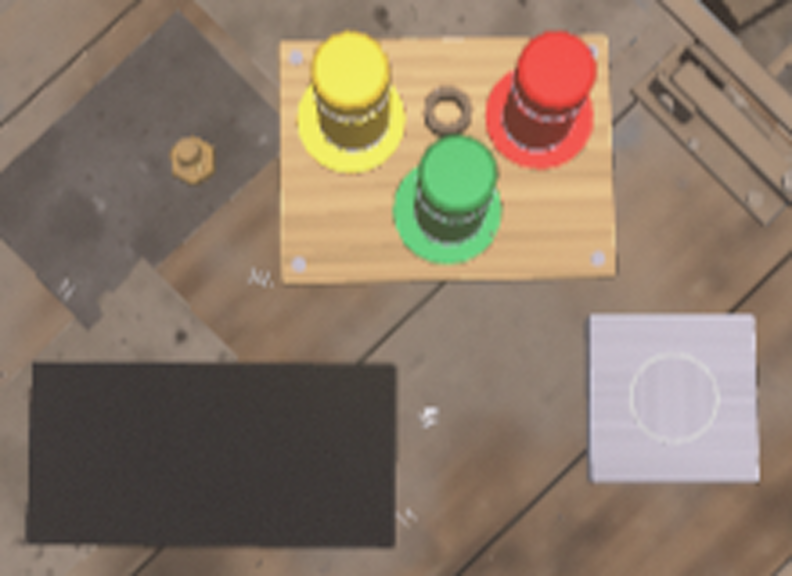

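Run:
```python
from workcell import bot
from h import *
c=cam(bot,"top"); p=c["pixels"]; h=hsv(c)
def comp(m,seed):
    n,l,s,ce=cv2.connectedComponentsWithStats(m.astype(np.uint8)); i=l[seed[1],seed[0]]
    cs,_=cv2.findContours((l==i).astype(np.uint8),0,1); return max(cs,key=cv2.contourArea)
print(h[246,273],h[210,273])
m=(h[...,2]<75); m[:, :215]=0; m[:,335:]=0;m[:210]=0;m[285:]=0
k=comp(m,(273,246)); r=cv2.minAreaRect(k); print("mat",r,ray(c,r[0],.008).round(4),[ray(c,q,.008).round(3) for q in cv2.boxPoints(r)])
m=(h[...,1]<35)&(h[...,2]>175);m[:, :365]=0;m[:200]=0;m[265:,]=0;m[:,435:]=0
m=cv2.morphologyEx(m.astype(np.uint8),cv2.MORPH_OPEN,np.ones((5,5)))
k=comp(m,(402,231)); r=cv2.minAreaRect(k); print("plate",r,ray(c,r[0],.02).round(4),[ray(c,q,.02).round(3) for q in cv2.boxPoints(r)])
for n,s in dict(y=(312,139),r=(369,139),g=(342,168)).items():
    print(n,h[s[1],s[0]], h[s[1]+11,s[0]-2],h[s[1]+20,s[0]-2])
    m=(h[...,2].astype(int)>h[s[1],s[0],2]-45)&(h[...,1]>110)&(abs((h[...,0].astype(int)-h[s[1],s[0],0]+90)%180-90)<8)
    m[s[1]+6 if n!='g' else s[1]+8:]=0
    k=comp(m,s); x,y,w,hh=cv2.boundingRect(k); (cx,cy),rad=cv2.minEnclosingCircle(k)
    print(x,y,w,hh,(cx,cy),rad, ray(c,(x+w/2-.5,y+w/2-.5),.123).round(4))
```

```text
[ 6 21 60] [ 14  84 128]
mat ((273.5, 247.5), (53.0, 101.0), 90.0) [0.4169 0.3033 0.008 ] [array([0.466, 0.404, 0.008]), array([0.471, 0.206, 0.008]), array([0.369, 0.203, 0.008]), array([0.363, 0.399, 0.008])]
plate ((402.0, 229.5), (45.0, 46.0), 90.0) [0.4584 0.0552 0.02  ] [array([0.501, 0.1  , 0.02 ]), array([0.503, 0.011, 0.02 ]), array([0.416, 0.011, 0.02 ]), array([0.414, 0.099, 0.02 ])]
y [ 29 150 242] [ 22 160 151] [ 22 148 117]
302 129 21 16 (312.0, 138.5) 10.594910621643066 [0.6061 0.2315 0.123 ]
r [  1 172 241] [  4 152 119] [  5 159 122]
359 129 22 16 (369.5, 138.25) 10.854247093200684 [0.608  0.1309 0.123 ]
g [ 66 123 206] [51 88 98] [ 68  94 198]
333 158 19 18 (342.0, 167.39285278320312) 9.769445419311523 [0.5578 0.1779 0.123 ]
```

Positions in metres: yellow (.607,.2315), red (.608,.131), green (.557,.178), bushing (.608,.181), mat centre about (.418,.303), plate about (.457,.055). Jaws along world x clear every neighbour, both at the seats and in a row along the mat's y. I'll start with a wrist look above the cans.

Run:
```python
from workcell import bot
from h import *
for r in ([np.pi,0,0],[0,np.pi,0]): print(bot.inverse_kinematics([.557,.178,.26],r))
```

```text
[ 1.02802601e-01  1.56540207e-01  1.50957057e+00 -4.44089210e-16
  1.47548188e+00  1.02802601e-01]
None
```

Run:
```python
from workcell import bot
from h import *
bot.goto([.5,.178,.30],[np.pi,0,0])
c=cam(bot,"wrist"); cv2.imwrite("pics/w1.png",c["pixels"])
for X in [(.557,.178,.123),(.607,.2315,.123),(.608,.131,.123),(.608,.181,.026)]: print(proj(c,X).round(1))
print(bot.current_ee_pos(),bot.current_clock(),bot.current_contact_force())
```

```text
[372.6 186.8]
[427.6 132. ]
[420.  231.2]
[401.7 166.9]
[0.50021917 0.17737081 0.2998662 ] 3.1833 [ 0.65744888 -0.44665168 -0.55571531]
```

View pics/w1.png

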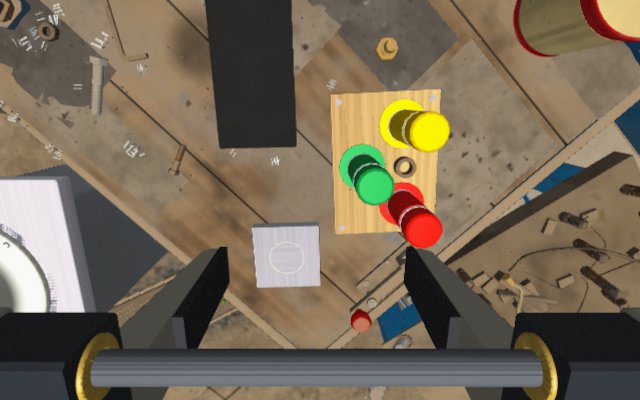

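The wrist view agrees: caps at green (375,185), yellow (430,132), red (423,229), bushing (404,167), all within 2–3 px of the prediction. I'll average the two, then move the green can.

```bash
cat >> h.py <<'E'
D=[np.pi,0,0]
def move_can(bot,src,dst,zs_top,zd_top,zt=.26,off=.042,gap=.0015):
    """src,dst xy; z*_top cap heights"""
    bot.set_gripper(0.85,25)
    p=bot.current_ee_pos()
    if p[2]<zt-.01: bot.line_to([p[0],p[1],zt],max_speed=.25)
    bot.line_to([src[0],src[1],zt],rot=D,max_speed=.25)
    bot.line_to([src[0],src[1],zs_top-off],max_speed=.15)
    f=bot.current_contact_force()
    bot.set_gripper(0.2,25)
    print("grip",bot.current_opening(),f,bot.current_contact_force())
    bot.line_to([src[0],src[1],zt],max_speed=.2)
    bot.line_to([dst[0],dst[1],zt],max_speed=.22)
    bot.line_to([dst[0],dst[1],zd_top-off+.015],max_speed=.2)
    bot.line_to([dst[0],dst[1],zd_top-off+gap],max_speed=.04)
    bot.hold(.1)
    print("placed",bot.current_opening(),bot.current_contact_force(),bot.current_ee_pos())
    bot.set_gripper(0.85)
    bot.line_to([dst[0],dst[1],zt],max_speed=.2)
    print("clk",bot.current_clock())
E
python3 - <<'E'
from workcell import bot
from h import *
move_can(bot,(.5585,.178),(.418,.243),.123,.118)
c=cam(bot,"top"); cv2.imwrite("pics/t2.png",c["pixels"])
E
```

```text
grip 0.43197109273853235 [0.67805831 0.09229208 0.04252672] [-0.26881241  0.08720136  0.57474192]
placed 0.43323315891484654 [-0.09720108 -0.35419616 -0.65782613] [0.41810317 0.24304355 0.07762823]
clk 11.2583
```

View pics/t2.png

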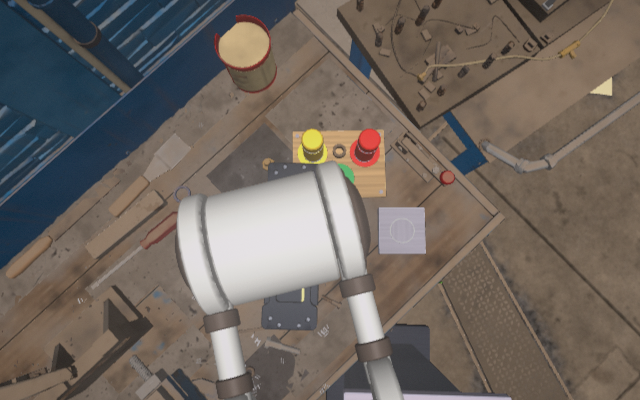

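The arm hides the mat in the top view. The grip reading (0.432 ≈ 40 mm) and the release were normal, so on to yellow. I'll look at the mat while passing.

Run:
```python
from workcell import bot
from h import *
move_can(bot,(.6085,.2315),(.417,.363),.123,.118)
c=cam(bot,"scene"); cv2.imwrite("pics/s3.png",c["pixels"])
```

```text
grip 0.43524911437882546 [-0.47485562 -0.09395791  0.03177011] [0.72802791 0.28435833 0.68376133]
placed 0.4317065749703135 [ 0.57257358 -0.22271329 -2.42292444] [0.41712913 0.36307813 0.07764571]
clk 20.0417
```

View pics/s3.png

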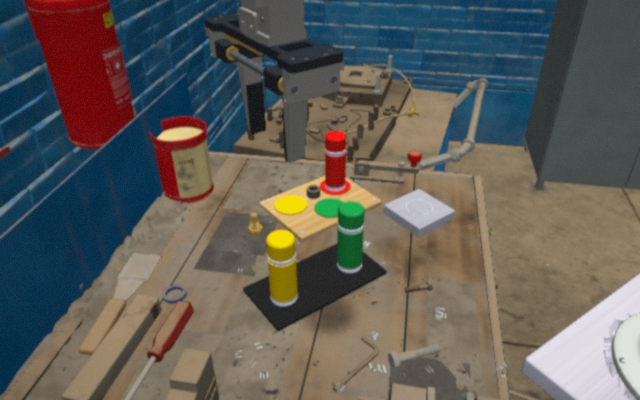

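Green (350,237) and yellow (283,268) stand upright on the mat with room between them. Now red goes to the middle, then the arm moves clear so I can measure the seats, bushing and cans.

Run:
```python
from workcell import bot
from h import *
move_can(bot,(.6095,.131),(.4175,.303),.123,.118)
bot.goto([.48,-.12,.28],D)
c=cam(bot,"top"); np.save("/tmp/t4.npy",c["pixels"]); p=c["pixels"]; h=hsv(c)
cv2.imwrite("pics/t4.png",cv2.resize(p[110:290,205:445],None,fx=3.3,fy=3.3,interpolation=cv2.INTER_CUBIC))
for n,(lo,hi,roi) in dict(y=(22,35,(295,125,35,45)),r=(-5,7,(348,125,40,45)),g=(55,80,(320,155,45,42))).items():
    H=h[...,0].astype(int); H[H>170]-=180
    m=((H>=lo)&(H<=hi)&(h[...,1]>115)&(h[...,2]>150)).astype(np.uint8)
    x,y,w,q=roi; z=np.zeros_like(m); z[y:y+q,x:x+w]=m[y:y+q,x:x+w]
    cs,_=cv2.findContours(z,0,1); k=max(cs,key=cv2.contourArea); e=cv2.fitEllipse(k)
    print(n,cv2.contourArea(k),e,ray(c,e[0],.013).round(4))
print(bot.current_clock())
```

```text
grip 0.4314769707113296 [ 0.10099348 -0.15852057  0.6924128 ] [1.62989359 0.43821389 1.24003086]
placed 0.4298414011325397 [ 0.28590228  0.41107822 -1.27204268] [0.41760461 0.30305413 0.07763667]
clk 29.3833
y 668.0 ((312.0696105957031, 152.6190948486328), (29.2039794921875, 29.211305618286133), 9.057038307189941) [0.6064 0.2336 0.013 ]
r 648.0 ((364.39111328125, 151.84994506835938), (28.27217674255371, 29.23976707458496), 85.35343170166016) [0.6108 0.1298 0.013 ]
g 584.5 ((338.490966796875, 178.0087127685547), (27.174251556396484, 27.48094940185547), 80.84765625) [0.5568 0.18   0.013 ]
31.0083
```

View pics/t4.png

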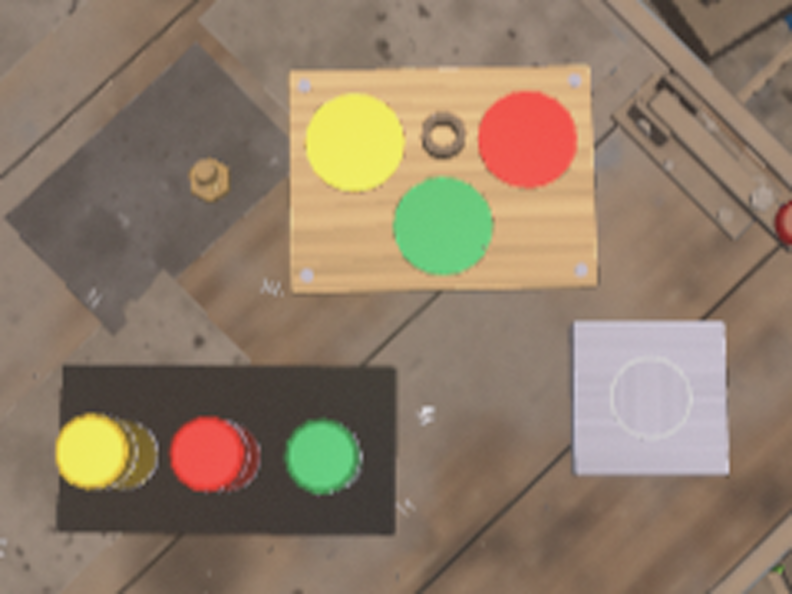

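All three cans stand on the mat and the seats and bushing are fully visible, with yellow–red spacing 103.9 mm (104 nominal). I'll take one wrist look above the bushing, then grasp.

Run:
```python
from workcell import bot
from h import *
bot.goto([.56,.15,.20],D)
c=cam(bot,"wrist"); p=c["pixels"]; cv2.imwrite("pics/w5.png",p)
for X in [(.608,.181,.026),(.456,.0548,.02),(.6064,.2336,.013),(.6108,.1298,.013),(.5568,.18,.013)]: print(proj(c,X).round(1))
h=hsv(c);H=h[...,0].astype(int); H[H>170]-=180
for n,lo,hi in (("y",22,35),("r",-5,7),("g",55,80)):
    m=((H>=lo)&(H<=hi)&(h[...,1]>115)&(h[...,2]>130)).astype(np.uint8); m[:, :300]=0
    cs,_=cv2.findContours(m,0,1)
    for k in sorted(cs,key=cv2.contourArea)[-2:]:
        if len(k)>20: e=cv2.fitEllipse(k); print(n,cv2.contourArea(k),np.round(e[0],1),np.round(e[1],1),ray(c,e[0],.013).round(4))
```

```text
[364.8 155.8]
[219.  271.8]
[363.4  98.8]
[363.9 203.2]
[311.8 154.9]
y 90.0 [519.2 383.9] [ 7.7 30.4] [ 0.81   -0.1003  0.013 ]
y 3143.5 [366.2  98.8] [61.4 65.3] [0.609  0.2337 0.013 ]
r 2.0 [535.4   3.1] [ 6.4 23.9] [0.7568 0.3152 0.013 ]
r 2373.0 [366.9 203. ] [53.5 56.5] [0.6139 0.13   0.013 ]
g 2121.5 [319.5 155.6] [46.4 60.8] [0.5644 0.1793 0.013 ]
```

View pics/w5.png

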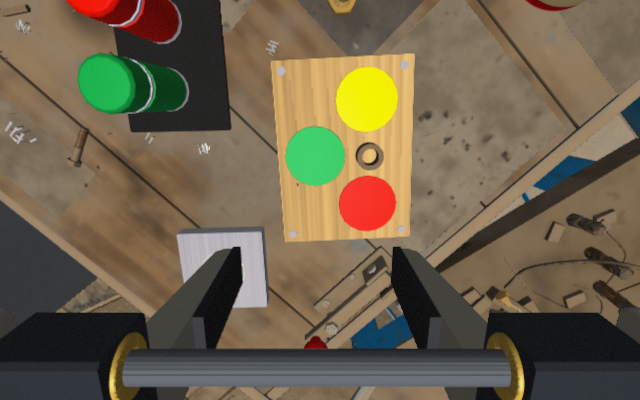

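The wrist camera puts things about 2–3 mm further in x than the top camera (bushing at (370,156), seats at (366,99), (367,203), (315,156)). I'll use the mean, and the jaws centre along x anyway.

Run:
```python
from workcell import bot
from h import *
b=(.610,.1815)
bot.set_gripper(.65,15)
bot.line_to([*b,.06],max_speed=.2); bot.line_to([*b,.0155],max_speed=.05)
print(bot.current_contact_force(),bot.current_ee_pos())
bot.set_gripper(.1,15); print("op",bot.current_opening(),bot.current_contact_force())
bot.line_to([*b,.20],max_speed=.2); print("op",bot.current_opening())
bot.line_to([.42,.0548,.20],max_speed=.2)
c=cam(bot,"wrist"); p=c["pixels"]; cv2.imwrite("pics/w6.png",p)
print(proj(c,(.456,.0548,.02)))
s=cam(bot,"scene"); cv2.imwrite("pics/s6.png",s["pixels"]); print(bot.current_clock())
```

```text
[ 0.39524311  0.89259163 -0.05877204] [0.61038916 0.18155816 0.01591229]
op 0.27171142479202065 [-1.14712956 -0.23000818  0.41989702]
op 0.2730788584559118
[351.02957744 187.11207261]
37.6833
```

View pics/w6.png

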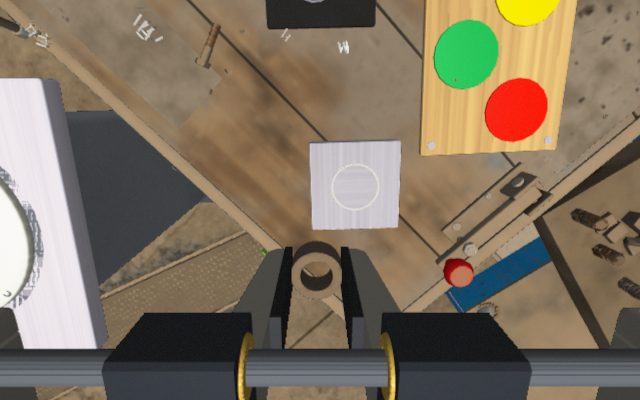

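View pics/s6.png

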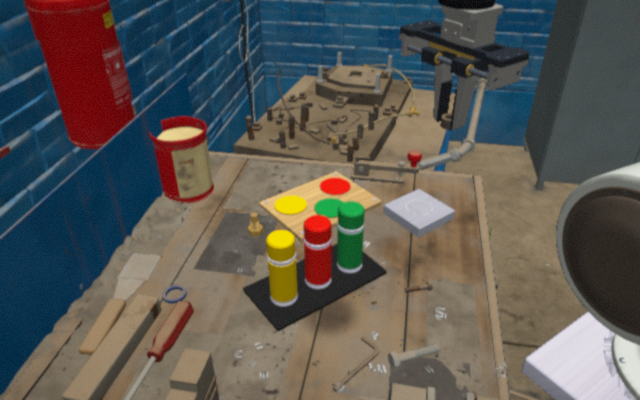

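The bushing is held level between the jaws at (317,270). The circle is at (355,187), again about 3–4 px beyond prediction, so I'll use x = .458.

Run:
```python
from workcell import bot
from h import *
q=(.458,.055)
bot.line_to([*q,.08],max_speed=.2); bot.line_to([*q,.0268],max_speed=.04); bot.hold(.1)
print(bot.current_contact_force(),bot.current_ee_pos())
bot.set_gripper(.6); bot.line_to([*q,.20],max_speed=.15); bot.goto([.42,.00,.26],D); bot.hold(.2)
c=cam(bot,"wrist"); p=c["pixels"]; cv2.imwrite("pics/w7.png",p); print(proj(c,(.458,.055,.02)),bot.current_clock())
```

```text
[ 0.67576836  0.53638917 -0.41857209] [0.45825851 0.05497524 0.02706112]
[350.79775018 128.06245402] 42.6667
```

View pics/w7.png

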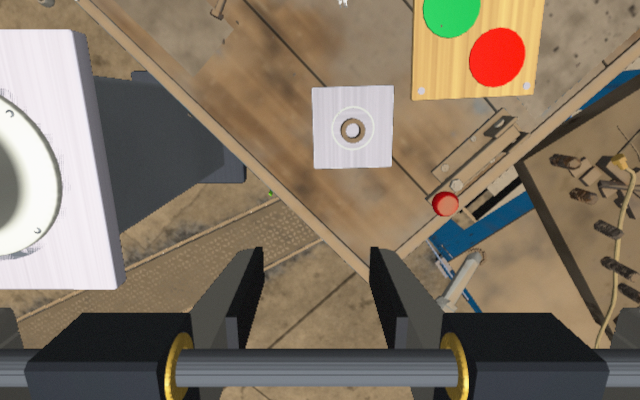

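The bushing lies flat in the circle (ring at (352,130), circle centre at (353,128)). Now the cans go back.

Run:
```python
from workcell import bot
from h import *
move_can(bot,(.4175,.303),(.612,.130),.118,.123)
move_can(bot,(.417,.363),(.608,.2335),.118,.123)
bot.goto([.48,-.12,.28],D)
c=cam(bot,"scene"); cv2.imwrite("pics/s8.png",c["pixels"])
print(bot.current_clock())
```

```text
grip 0.43256552697626127 [-0.67804247 -0.76700312 -0.38678039] [-0.11930637  0.21840453  0.24689625]
placed 0.4343110068215494 [-0.31454364  0.28002661 -1.93732315] [0.61215761 0.12997759 0.08266155]
clk 52.275
grip 0.4366150047894721 [ 0.42408107 -0.00816911  0.38713352] [-0.74798397 -0.9157065   0.4899596 ]
placed 0.430845724883984 [-0.60820442 -0.13959204 -2.81293773] [0.60813756 0.23350034 0.08263784]
clk 61.4583
62.9167
```

View pics/s8.png

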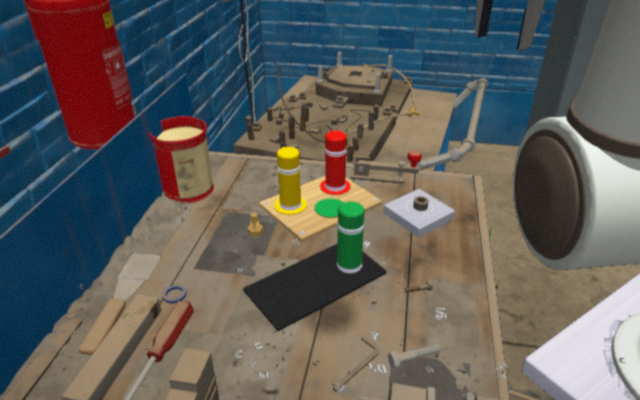

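Red (336,162) and yellow (289,180) stand upright on their own seats. The fitting at (255,223) hasn't moved. Now green.

Run:
```python
from workcell import bot
from h import *
move_can(bot,(.418,.243),(.558,.180),.118,.123)
bot.goto([.48,-.12,.28],D)
c=cam(bot,"top"); p=c["pixels"]
cv2.imwrite("pics/t9.png",cv2.resize(p[110:290,205:445],None,fx=3.3,fy=3.3,interpolation=cv2.INTER_CUBIC))
s=cam(bot,"scene"); cv2.imwrite("pics/s9.png",cv2.resize(s["pixels"][110:280,220:480],None,fx=3,fy=3,interpolation=cv2.INTER_CUBIC))
print(bot.current_clock())
```

```text
grip 0.4298654649125188 [ 0.47502694 -0.43187122  0.24604298] [-0.36279183 -0.1348674   0.50547748]
placed 0.4329192573250765 [ 0.30010057  0.38828972 -0.49501596] [0.5581053  0.18002245 0.08260478]
clk 72.0083
73.2917
```

View pics/t9.png

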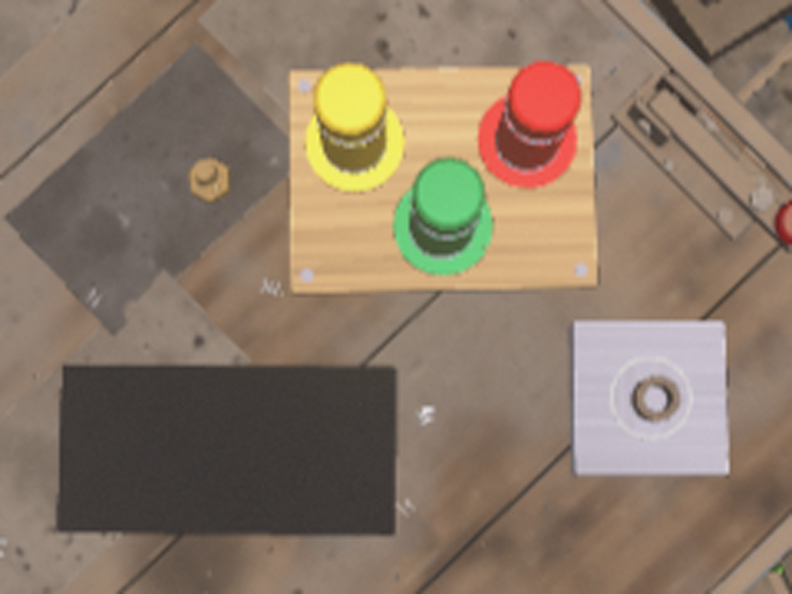

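View pics/s9.png

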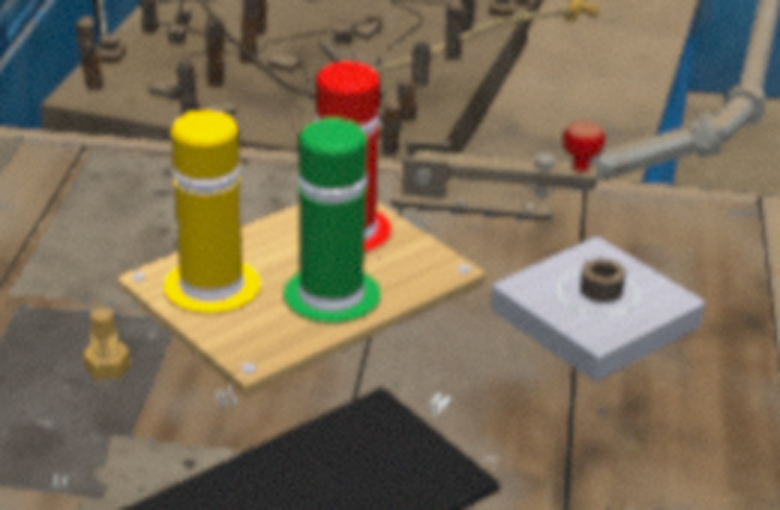

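Both views agree. The cans stand upright on their own seats with an even rim around each, at caps (349,98), (544,96) and (447,192). The bushing at (656,398) is inside the circle centred at (651,398), about 2–3 mm off, and the fitting is in place. I'm handing in the job.

Run:
```python
from workcell import bot
bot.job_done(); print(bot.current_clock())
```

```text
the job is handed in; nothing more can be done
the job is handed in; nothing more can be done
```

The job is done and handed in, at about 73 s of the 136 s allowed. I stood all three cans on the mat, set the bushing in the circle on the plate, then put red, yellow and green back on their own seats.

**Last checks:** the final top and scene pictures show all three cans upright and, by eye, centred on the seats of their own colour. The bushing lies flat about 2–3 mm from the circle's centre, and the fitting is where it started. I judged these by eye and didn't run a numeric fit on the final can positions. Contact forces at every placing were under about 3 N.

**Disagreement:** the wrist camera put things about 2–5 mm further in x than the top camera. I used values in between, and the error is well inside the 14–15 mm tolerances.

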